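# Pop a balm tin and trap it in the lane

## Robot

A 6-joint arm with a two-finger parallel gripper is mounted at the origin on the work surface. World frame = base frame: x ahead of the robot, y to its left, z up, the work surface at z = 0. Lengths are in mm, angles in rad, forces in N, time in s.
With the tool pointing down it reaches from about 275 to 725 mm from the base axis. Payload 5.6 kg.
Tool frame: the origin (TCP) lies midway between the tips of the shut fingers; the grasp point (between the pads) lies 19 mm behind it; z points along the fingers, y is the direction in which the jaws open and shut (so a half turn about z gives the same grasp; the last joint's range is limited). The gripper opens to 85 mm and grips with 20 to 120 N. Pads are 22 mm wide; open, the fingers measure 114 mm over their backs; the gripper's body (76 mm by 85 mm) begins 54 mm behind the grasp point. The pads swing forward as they close: fully open they stand 13 mm farther back than shut.
Start: joints at [0.285, 0.255, 0.108, 0, -1.424, -0.285], TCP at [549.994, 0.025, 231.283] pointing down, gripper open.
Joint ranges: [-2.95, 2.95], [-1.21, 1.97], [-1.09, 1.5], [-2.87, 1.71], [-2.94, -0.07], [-3.05, 3.05]. Speed limits (rad/s): [2.57, 2.57, 3.14, 3.14, 3.14, 3.14].

## Interface

Orientations are given as a rotation vector (axis times angle).
In Python, from rig import read_state, snapshot, hand_in, find_in, cut_out, pinpoint gives the robot as it stands. The module is installed in compiled form; this text tells all that it offers.
- The arm moves only by the tool servo_tool, never from a script. Its argument "deltas" is a list of rows, each a list of 5 numbers: the opening, from 0 (shut) to 1 (fully open), then the shift along the tool's x, y, z each as a share of 40 mm, from -1 to 1, then the turn about the tool's z as a share of 5 degrees, from -1 to 1. A call has 1 to 5 rows; each row shifts and turns the pose as measured when the row begins, along the tool's axes as they then stand; what a row does not reach is not made up. A row lasts 1/8 s, in which the tool goes at most 62.5 mm and 10.7 degrees, less where a joint would pass 70% of its speed; a pose out of reach is approached as far as the arm can. A call with a number of a shift or a turn outside -1 to 1 is refused whole. A call with a gripper value outside its range is refused whole. The fingers move at their own pace and stop on an object; the grip force is fixed at half the most. Time passes only in rows, so rows that do not move let the fingers close. It gives the time, the measured TCP pose, the force and the opening at its end, in the units of the state.
- read_state(): the state, without advancing time (a new reading comes with each control period).
- snapshot(name): name is "scene" or "side" or "wrist"; returns a dict with "img" (384x512x3 uint8, red, green, blue), "fx", "fy", "cx", "cy" (pixels), "cam_to_world" (4x4, takes a point from camera to world coordinates). Camera axes: x right, y down, z forward; pixel columns grow to the right and rows downward; lengths in mm; the calibration is good to about 2 mm. A picture is of the moment at which its call begins. There is no depth.
- hand_in(): hands the job in, once; it reports no verdict.
Trained networks look in a picture, given as the dict that the camera call returned (one of the last four; its "shot" number tells which), for a name from the list of things; names that differ only in an ending like _2 or _b are one class to them, and where a whole thing is asked for, a point or a joint stands for the part that bears it (a point fixed in the world has none). Each returns a list of dicts, best first, with "score" (0 to 1); they miss things now and then, are a little off and sometimes report something else, mostly with a low value. They report only what shows in the picture. A call takes as long as a camera call. They do not tell look-alikes from the thing itself.
- find_in(picture, thing): "rect" ([left, top, right, bottom] in pixels, round what is visible of it).
- cut_out(picture, thing): "region" (384x512 bool, what is visible of it) and "rect" ([left, top, right, bottom] in pixels, round what is visible of it).
- pinpoint(picture, thing): "location" ([column, row] in pixels: a listed point, or the origin of a listed thing).
The state is a dict: "clock": time; "joint_positions": joint angles; "joint_vel": joint speeds; "joint_torque": joint torques, N m; "ee_pos": TCP position; "orientation": TCP orientation; "ft_force": force on the tool from outside, world axes, zero at the start; "wrist_torque": the same for the moment, N m; "gripper_width": finger opening in mm.
Only numpy, scipy, OpenCV 4.12 (cv2) and the standard library are available. Lean on these libraries where they do the work, as an engineer would, in place of code of your own. Each camera call takes 0.05 s, during which the arm holds its last target.

## Task

Serve one tin from the sloping tin dispenser on the shop table: with one fingertip press its spring ejector pad fully down, and with the other fingertip standing in the lane stop the popped-up tin before it slides off the lower end. Do not tip or lift the tin, leave the other goods as they are, and finish while holding: pad still fully down, tin resting against the finger in the lane.

Things in the scene. Friction and masses are not known exactly. Their poses are not given: they have to be found in the camera images.
- dispenser: Wooden tin dispenser fixed to the table, 163 x 110 x 80 mm: a straight slippery metal lane running down towards its -x at 0.30 rad, a pocket at the upper end, an ejector pad beside the lane. Origin on the table under the lane's centre line; x points up the lane's slope (at yaw 0 away from the robot), y across to the pad's side, z up. Later points are given in this frame, in m.
- pad_top (a point): Centre of the top face of the ejector pad, a flat steel square 34 x 34 mm beside the lane. At (-0.046, 0.055, 0.052) when up, 0.042 high when fully down, 12 mm above the lane floor beside it: two level fingertips, one on the pad, one over mid-lane, always clear the lane's floor and walls, and the one in the lane is always below the tin's top.
- gate (a point): Point on the lane floor's centre line straight across from the pad's centre (55 mm away): (-0.046, 0, 0.030). A good place for the stopping finger. The lane is 54 mm wide here, between side walls 5 mm thick that rise 10 mm above its floor.
- pocket (a point): Centre of the pocket, at the level of the lane floor: (0.045, 0, 0.058). The pocket is 54 mm long and 6 mm deep. Its floor rises 0.8 mm per mm of pad press, level with the lane at 7.5 mm: the tin then slides down the lane by itself and drops off the lower end in about half a second, so the stopping finger must be in the lane before the pad is down.
- lane_end (a point): Middle of the lane floor's open lower edge, (-0.079, 0, 0.020): a tin not stopped falls off here onto the table.
- ejector (a joint): Travel of the ejector pad in m: 0 up, 0.010 fully down against its stop. Spring return; about 2 N to start, 6 N to hold fully down. It springs up as soon as it is released.
- tin: Round metal balm tin, 50 mm diameter, 32 mm high, 80 to 170 g, in the dispenser's pocket (two tins of the same look stand in a wooden tray elsewhere: not these). Origin at the centre of its underside, z along its axis (tilted 0.30 rad with the lane). In the dispenser's frame it starts at about (0.047, 0, 0.052).
- mist: Amber bottle, 36 mm diameter, 110 mm high, standing beside the lane on the side away from the pad. Origin at the centre of its underside. Not to be disturbed.
- cream: White jar, 44 mm diameter, 50 mm high, standing on the pad's side of the dispenser, about 80 mm from the pad's centre. Origin at the centre of its underside. Not to be disturbed.
- cup: Terracotta cup, 68 mm diameter, 70 mm high, standing on the pad's side of the dispenser's upper end. Origin at the centre of its underside. Not to be disturbed.
- tray: Dark wooden tray 160 x 130 x 22 mm fixed to the table at the other station; it carries tin_b, tin_c and a stopper. Origin at the centre of its underside.
- tin_b: Tin like the one in the dispenser, standing in the tray. Origin at the centre of its underside. Not to be disturbed.
- tin_c: Tin like the one in the dispenser, standing in the tray. Origin at the centre of its underside. Not to be disturbed.
- stopper: Turned wooden stopper, 36 mm diameter, 42 mm high, in the tray. Origin at the centre of its underside. Not to be disturbed.
- brush: Brush lying on the table to the robot's right. Not to be disturbed.
- bowl: Blue bowl, 120 mm across, 45 mm high, on the table to the robot's left. Not to be disturbed.
Not all that is in view belongs to the job. Leave any green or purple look-alike of the dispenser alone.

How it is judged:
By the outcome, as a careful person would: the job done as asked, in the order asked, and still so for the second after the job is handed in, while the arm keeps its last pose, push and grip.
It also fails if it takes over 27 s, if anything falls off the work surface, if the arm or the gripper's body presses on something with over 40 N, if the wrist force passes 120 N, or if a joint passes its speed limit or range.

## Working session

There is one attempt and no reset: what is moved stays moved. The work goes in short steps, Python scripts to look and compute and a tool call to move; the robot and the scene stay as the last step left them, time stands still between calls to the robot, and variables do not carry over. Pictures are saved under pics/ and viewed, and the job is handed in when it is done.

Besides the shell and the picture viewer there is one more tool, called after "Request:" as a command line: name --pt "numbers of a row" for each row, then --argument value for the rest. servo_tool: Moves the arm, as the interface text tells. Its arguments: {"type":"object","properties":{"deltas":{"type":"array"}},"required":["deltas"]}

```bash
mkdir -p pics
cat > h.py <<'E'
import numpy as np, cv2
from rig import *
def save(p,n): cv2.imwrite('pics/'+n,cv2.cvtColor(p['img'],cv2.COLOR_RGB2BGR))
def ray(p,uv):
    T=np.array(p['cam_to_world']);d=np.array([(uv[0]-p['cx'])/p['fx'],(uv[1]-p['cy'])/p['fy'],1.])
    return T[:3,3],T[:3,:3]@d
def atz(p,uv,z):
    o,d=ray(p,uv);return o+d*(z-o[2])/d[2]
def proj(p,X):
    T=np.linalg.inv(np.array(p['cam_to_world']));c=T[:3,:3]@np.array(X)+T[:3,3]
    return np.array([p['fx']*c[0]/c[2]+p['cx'],p['fy']*c[1]/c[2]+p['cy']])
E
python3 - <<'E'
from h import *
s=read_state();print(s['clock'],s['ee_pos'],s['orientation'],s['gripper_width'],s['ft_force'])
for n in['scene','side','wrist']:
    p=snapshot(n);save(p,n+'0.png');print(n,np.round(p['cam_to_world'],2).tolist(),p['fx'])
    for t in['pad_top','gate','pocket','lane_end','tin','dispenser']:
        r=pinpoint(p,t);print(t,[(np.round(x['location']).tolist(),round(x['score'],2)) for x in r[:4]])
E
```

```text
0.0 [5.49486728e+02 5.27600638e-02 2.30379210e+02] [ 2.22036211e+00 -2.22045926e+00 -2.03509988e-03] 85.38209248716376 [-0.48190974  0.00343305 -0.05761548]
scene [[-0.25, 0.67, -0.7, 1368.95], [0.97, 0.17, -0.18, 226.88], [-0.01, -0.73, -0.69, 934.63], [0.0, 0.0, 0.0, 1.0]] 438.68390202834826
pad_top [([212.0, 199.0], 0.65), ([184.0, 125.0], 0.44)]
gate [([169.0, 125.0], 0.94), ([196.0, 203.0], 0.59), ([302.0, 220.0], 0.2)]
pocket [([179.0, 213.0], 0.77), ([190.0, 216.0], 0.75), ([156.0, 135.0], 0.72), ([214.0, 159.0], 0.56)]
lane_end [([204.0, 194.0], 0.85), ([176.0, 129.0], 0.78), ([231.0, 144.0], 0.72)]
tin [([320.0, 224.0], 0.7), ([182.0, 216.0], 0.57), ([302.0, 219.0], 0.56), ([199.0, 194.0], 0.42)]
dispenser [([223.0, 164.0], 0.93), ([190.0, 217.0], 0.88), ([165.0, 143.0], 0.86)]
side [[1.0, -0.05, 0.04, 431.46], [-0.06, -0.53, 0.85, -1381.44], [-0.02, -0.85, -0.53, 943.65], [0.0, 0.0, 0.0, 1.0]] 452.2379309685709
pad_top [([257.0, 234.0], 0.64), ([267.0, 216.0], 0.59), ([164.0, 265.0], 0.48)]
gate [([158.0, 285.0], 0.96), ([266.0, 233.0], 0.86), ([191.0, 229.0], 0.75)]
pocket [([278.0, 184.0], 0.69), ([295.0, 224.0], 0.55), ([290.0, 253.0], 0.16)]
lane_end [([258.0, 232.0], 0.94), ([182.0, 236.0], 0.94), ([150.0, 290.0], 0.65)]
tin [([254.0, 180.0], 0.65), ([254.0, 187.0], 0.62), ([293.0, 221.0], 0.55)]
dispenser [([203.0, 239.0], 0.91), ([279.0, 237.0], 0.76), ([173.0, 292.0], 0.57)]
wrist [[-1.0, 0.0, -0.0, 550.78], [0.0, 0.96, 0.29, -73.9], [0.0, 0.29, -0.96, 373.89], [0.0, 0.0, 0.0, 1.0]] 268.51595857442356
pad_top [([278.0, 62.0], 0.94), ([500.0, 82.0], 0.69)]
gate [([504.0, 31.0], 0.76), ([280.0, 8.0], 0.69)]
pocket [([445.0, 9.0], 0.57)]
lane_end [([309.0, 18.0], 0.76)]
tin [([279.0, 282.0], 0.83), ([291.0, 255.0], 0.74)]
dispenser [([451.0, 32.0], 0.85), ([240.0, 13.0], 0.78)]
```

View pics/scene0.png

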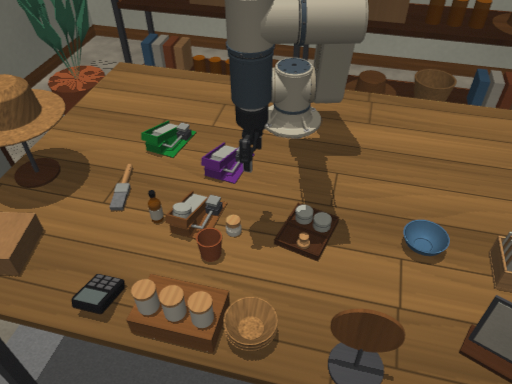

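View pics/side0.png

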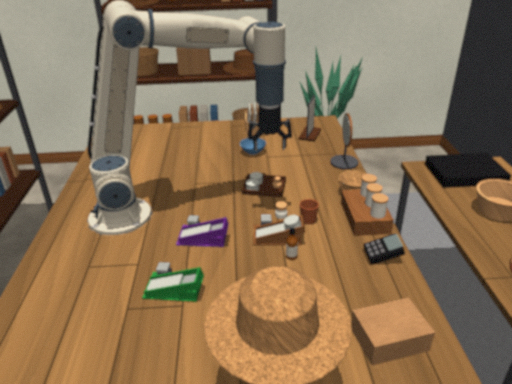

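View pics/wrist0.png

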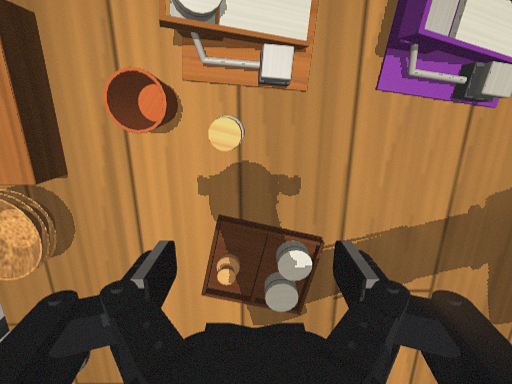

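The wooden dispenser is the target (scene ~(195,212), side ~(278,230), wrist ~(240,30)). The look-alikes are purple (scene (223,163), wrist (450,40)) and green (scene (168,138)). Next, rough positions and a close crop.

Run:
```python
from h import *
w=snapshot('wrist');s=snapshot('scene')
print(atz(w,(278,62),52),atz(w,(280,8),30),atz(s,(212,199),52),atz(s,(196,203),30),atz(s,(179,213),58), atz(s,(204,194),20))
c=s['img'][170:260,130:260];cv2.imwrite('pics/c0.png',cv2.cvtColor(cv2.resize(c,None,fx=6,fy=6,interpolation=cv2.INTER_CUBIC),cv2.COLOR_RGB2BGR))
```

```text
[ 524.90769988 -126.66657545   52.        ] [ 522.26386522 -184.61383689   30.        ] [ 527.0901891  -128.44119415   52.        ] [ 533.28529103 -177.39620671   30.        ] [ 607.55937719 -197.05954335   58.        ] [ 481.8513046  -171.70859958   20.        ]
```

View pics/c0.png

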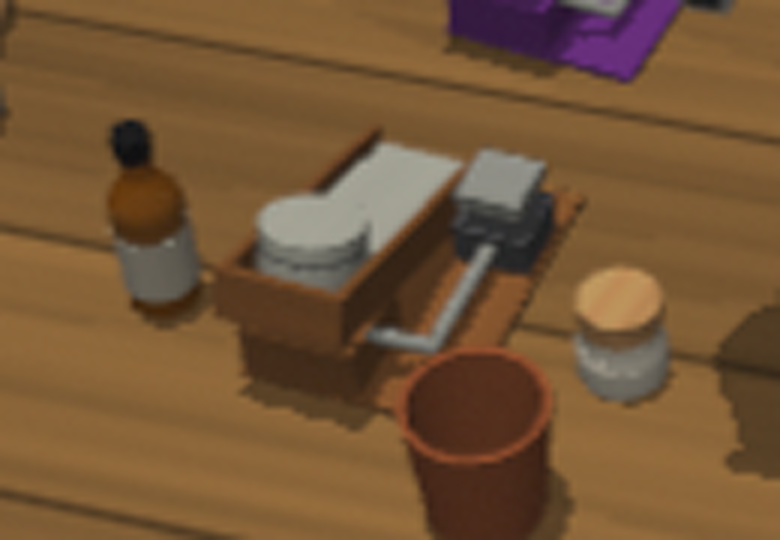

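Request:
servo_tool --pt "0.48 1 0.15 0 -0.5" --pt "0.48 1 0.2 0 -1" --pt "0.48 0.9 0.2 0 -1" --pt "0.48 0.8 0.2 0 -1" --pt "0.48 0 0 0 -1"

```text
clock: 1.78
ee_pos: [533.7, -154.0, 231.1]
orientation: [2.624, -1.727, 0.0]
ft_force: [-0.3, -0.0, 0.2]
gripper_width: 41.1
```

Request:
servo_tool --pt "0.48 0 0 0 -1" --pt "0.48 0 0 0 -1" --pt "0.48 0 0 0 -1" --pt "0.48 0 0 0 -1" --pt "0.48 0 0 0 -1"

```text
clock: 2.4
ee_pos: [533.5, -155.1, 231.0]
orientation: [2.943, -1.099, -0.0]
ft_force: [-0.3, 0.3, -0.5]
gripper_width: 40.9
```

Request:
servo_tool --pt "0.48 0 0 0 -1" --pt "0.48 0 0 0 -1" --pt "0.48 0 0 0 -1" --pt "0.48 0 0 0 -1" --pt "0.48 0 0 0 -1"

```text
clock: 3.02
ee_pos: [533.6, -155.1, 230.9]
orientation: [3.114, -0.412, -0.0]
ft_force: [-0.3, 0.7, 0.2]
gripper_width: 40.7
```

Run:
```python
from h import *
w=snapshot('wrist');save(w,'w1.png')
L={'pad_top':52,'gate':30,'pocket':58,'lane_end':20,'dispenser':0,'tin':52,'mist':0,'cream':0,'cup':0}
for t in L:
    for x in pinpoint(w,t)[:3]: print(t,np.round(x['location'],1),round(x['score'],2),np.round(atz(w,x['location'],L[t]),1))
```

```text
pad_top [235.  187.1] 0.73 [ 526.2 -128.    52. ]
gate [303.6 325.3] 0.94 [ 276.3 -165.5   30. ]
gate [461.4 335.8] 0.89 [ 190.1 -404.2   30. ]
gate [277.5 175.6] 0.88 [ 521.2 -183.    30. ]
pocket [304.2 294.2] 0.75 [ 354.8 -178.1   58. ]
pocket [482.2 299.8] 0.6 [ 280.5 -416.4   58. ]
lane_end [280.7 199. ] 0.74 [ 485.3 -179.7   20. ]
dispenser [299.1 295.3] 0.95 [ 308.7 -170.3    0. ]
dispenser [450.5 299.5] 0.92 [ 235.1 -410.2    0. ]
tin [ 34.7 239.1] 0.96 [527.  146.7  52. ]
tin [ 78.8 245.5] 0.58 [503.2  94.8  52. ]
tin [264.8 102.3] 0.57 [ 613.1 -188.7   52. ]
mist [333.6  98.8] 0.96 [ 594.9 -279.4    0. ]
cream [171.9 150.8] 0.93 [586.2 -50.9   0. ]
cream [331.9  97.7] 0.62 [ 596.8 -277.5    0. ]
cup [170.8  74.6] 0.88 [678.2 -83.3   0. ]
```

View pics/w1.png

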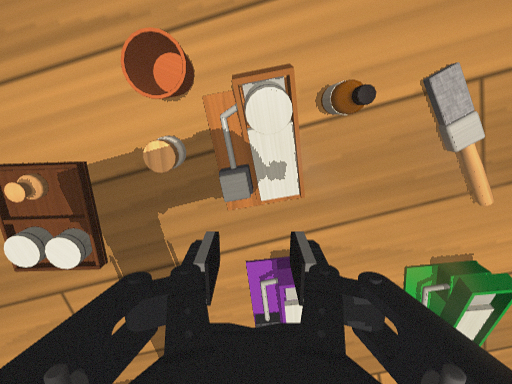

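Run:
```python
from h import *
w=snapshot('wrist')
c=w['img'][55:215,190:320];cv2.imwrite('pics/c1.png',cv2.cvtColor(cv2.resize(c,None,fx=3.7,fy=3.7,interpolation=cv2.INTER_CUBIC),cv2.COLOR_RGB2BGR))
# model overlay, fit later
def W(o,yaw,P):
    c,s=np.cos(yaw),np.sin(yaw);return np.array([o[0]+c*P[0]-s*P[1],o[1]+s*P[0]+c*P[1],P[2]])
P={'pad_top':(-46,55,52),'gate':(-46,0,30),'lane_end':(-79,0,20),'tin':(47,0,52)}
obs={'pad_top':(235,187.1),'gate':(277.5,175.6),'lane_end':(280.7,199),'tin':(264.8,102.3)}
from scipy.optimize import least_squares
f=lambda q:np.concatenate([proj(w,W(q[:2],q[2],P[k]))-obs[k] for k in obs])
r=least_squares(f,[570,-185,-.08]);print(r.x,np.round(r.fun,1))
```

```text
[ 5.66291379e+02 -1.85989461e+02 -7.93417134e-02] [-0.   1.2 -0.4  0.6 -0.3 -1.6  0.6 -0.3]
```

View pics/c1.png

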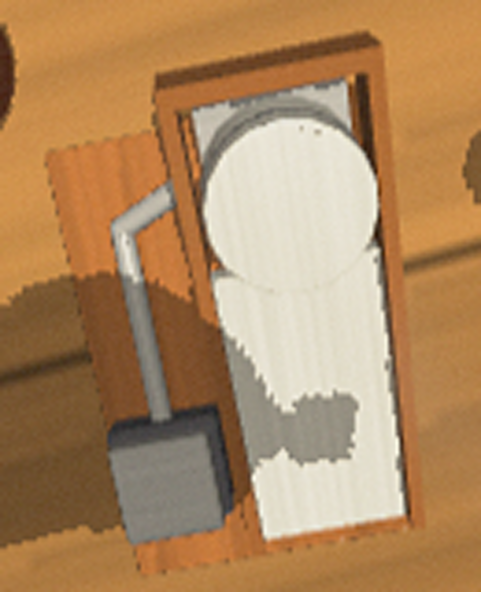

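Request:
servo_tool --pt "0.48 -0.28 0 0 -1" --pt "0.48 0 0 0.5 -1" --pt "0.48 0 0 1 -0.1" --pt "0.48 0 0 1 0" --pt "0.48 0 0 0 0"

```text
clock: 4.2
ee_pos: [523.2, -152.3, 129.7]
orientation: [3.139, -0.123, 0.004]
ft_force: [-0.6, 0.4, 0.7]
gripper_width: 41.0
```

```bash
cat >> h.py <<'E'
def st():
    s=read_state();o=s['orientation'];y=2*np.arctan2(o[1],o[0]);p=s['ee_pos']
    e=np.array([522.6,-154.9])-p[:2];X=np.array([np.cos(y),np.sin(y)]);Y=np.array([np.sin(y),-np.cos(y)])
    print(s['clock'],np.round(p,2),'yaw',round(y,4),'need tool mm',np.round([e@X,e@Y],2),'turn share',np.degrees(y+.0793)/5,'F',np.round(s['ft_force'],2),s['gripper_width'])
E
python3 - <<'E'
from h import *
st();w=snapshot('wrist');save(w,'w2.png');s=snapshot('side');save(s,'s2.png')
for t in ['pad_top','gate','lane_end']:
    for x in pinpoint(w,t)[:2]: print(t,np.round(x['location'],1),round(x['score'],2))
E
```

```text
4.2 [ 523.21 -152.31  129.74] yaw -0.0786 need tool mm [-0.41  2.63] turn share 0.008321058758883153 F [-0.56  0.41  0.71] 41.029171628013465
pad_top [226.8 201.2] 0.64
gate [282.7 193.5] 0.6
lane_end [285.6 224.8] 0.77
lane_end [166.4  24.2] 0.44
```

View pics/w2.png

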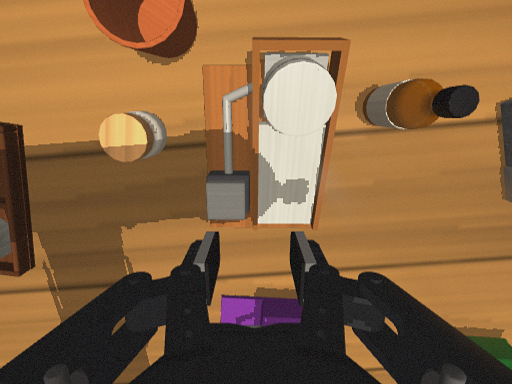

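Run:
```python
from h import *
w=snapshot('wrist')
def W(o,yaw,P):
    c,s=np.cos(yaw),np.sin(yaw);return np.array([o[0]+c*P[0]-s*P[1],o[1]+s*P[0]+c*P[1],P[2]])
P={'pad_top':(-46,55,52),'lane_end':(-79,0,20),'gate':(-46,0,30)}
obs={'pad_top':(227.5,201),'lane_end':(285,225),'gate':(282.7,193.5)}
from scipy.optimize import least_squares
f=lambda q:np.concatenate([proj(w,W(q[:2],q[2],P[k]))-obs[k] for k in obs])
r=least_squares(f,[566,-186,-.08]);print(r.x,np.round(r.fun,1))
r=least_squares(lambda q:f([q[0],q[1],-.0793]),[566,-186]);print(r.x,np.round(r.fun,1))
print(proj(w,[522.6,-154.9,42]))
c=w['img'][30:240,190:360];cv2.imwrite('pics/c2.png',cv2.cvtColor(cv2.resize(c,None,fx=2.8,fy=2.8),cv2.COLOR_RGB2BGR))
```

```text
[ 5.70259405e+02 -1.86228767e+02 -7.79348289e-02] [-1.3  0.9 -1.5 -2.3  2.9  1.3]
[ 570.22441322 -186.30297429] [-1.3  0.8 -1.6 -2.3  2.9  1.3]
[257.12151603 202.56845385]
```

View pics/c2.png

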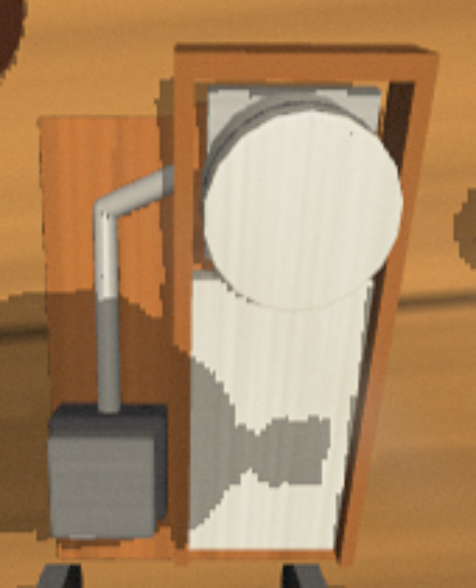

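Request:
servo_tool --pt "0.48 0.02 0.07 0 0" --pt "0.48 0 0 0.8 0" --pt "0.48 0 0 0.5 0" --pt "0.48 0 0 0 0"

```text
clock: 5.0
ee_pos: [530.1, -156.5, 84.4]
orientation: [3.137, -0.122, 0.03]
ft_force: [0.1, -0.4, -0.3]
gripper_width: 40.9
```

Run:
```python
from h import *
st();w=snapshot('wrist');save(w,'w3.png');s=snapshot('side');c=s['img'][180:270,210:340];cv2.imwrite('pics/s3.png',cv2.cvtColor(cv2.resize(c,None,fx=6,fy=6,interpolation=cv2.INTER_CUBIC),cv2.COLOR_RGB2BGR))
```

```text
5.0 [ 530.08 -156.45   84.42] yaw -0.0777 need tool mm [-7.58 -0.97] turn share 0.01785660556665141 F [ 0.1  -0.41 -0.35] 40.88552093207441
```

View pics/w3.png

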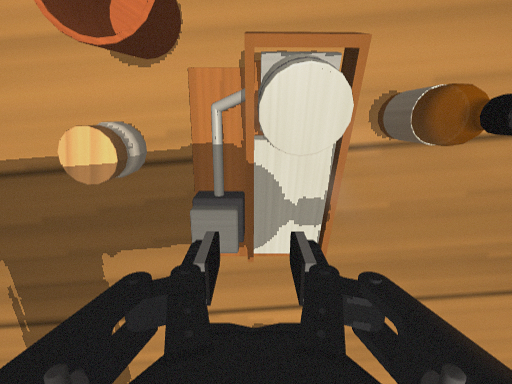

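View pics/s3.png

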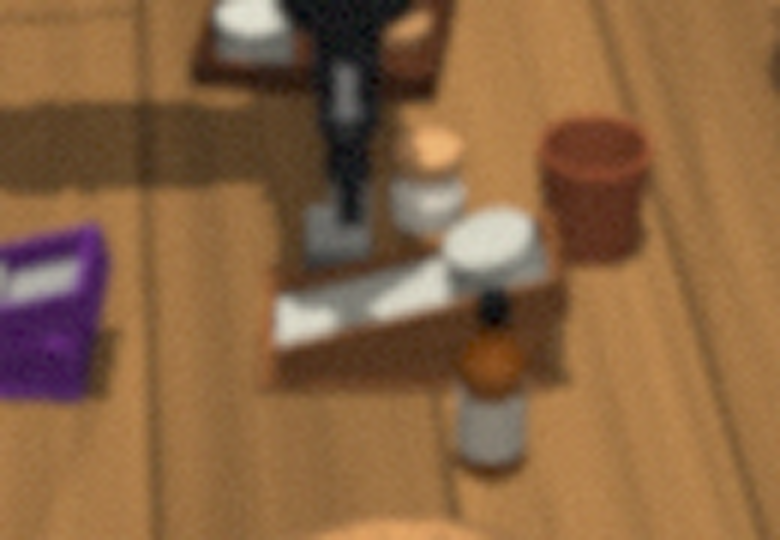

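Run:
```python
from h import *
from scipy.spatial.transform import Rotation as R
s=read_state();print(np.round(s['joint_positions'],3),np.round(s['joint_vel'],3),np.round(s['joint_torque'],2));print(R.from_rotvec(s['orientation']).as_matrix().round(4));st()
```

```text
[-0.002  0.336 -0.164  0.003 -1.049  1.494] [ 0.003 -0.01   0.01   0.002  0.002  0.001] [-3.000e-02 -3.975e+01  2.068e+01  4.650e+00  7.000e-02  0.000e+00]
[[ 0.9968 -0.0774  0.022 ]
 [-0.0774 -0.997  -0.003 ]
 [ 0.0222  0.0013 -0.9998]]
5.1 [ 531.26 -156.59   86.04] yaw -0.0775 need tool mm [-8.77 -1.02] turn share 0.02058236181686469 F [ 0.75  0.53 -0.75] 40.77183243485616
```

Request:
servo_tool --pt "0.48 -0.2 -0.02 0 0" --pt "0.48 0 0 0.2 0" --pt "0.48 0 0 0.2 0"

```text
clock: 5.48
ee_pos: [524.9, -155.3, 72.0]
orientation: [3.137, -0.121, 0.043]
ft_force: [-0.4, 0.5, -0.2]
gripper_width: 40.8
```

```bash
cat >> h.py <<'E'
from scipy.spatial.transform import Rotation as R
def tz(): print('z axis',R.from_rotvec(read_state()['orientation']).as_matrix()[:,2].round(4))
E
python3 -c "
from h import *
st();tz()"
```

```text
5.475 [ 524.87 -155.31   71.97] yaw -0.0773 need tool mm [-2.3  -0.23] turn share 0.023295293473708407 F [-0.43  0.51 -0.18] 40.774838400183995
z axis [ 0.0275 -0.0034 -0.9996]
```

Request:
servo_tool --pt "0.48 -0.05 0 0.2 0" --pt "0.48 -0.02 0 0.15 0" --pt "0.48 0 0 0 0"

```text
clock: 5.85
ee_pos: [521.5, -155.0, 55.7]
orientation: [3.137, -0.121, 0.04]
ft_force: [0.3, -0.4, -0.0]
gripper_width: 41.1
```

Run:
```python
from h import *
st();tz();w=snapshot('wrist');save(w,'w4.png');s=snapshot('side');c=s['img'][180:270,210:340];cv2.imwrite('pics/s4.png',cv2.cvtColor(cv2.resize(c,None,fx=6,fy=6,interpolation=cv2.INTER_CUBIC),cv2.COLOR_RGB2BGR))
st()
```

```text
5.85 [ 521.54 -155.04   55.7 ] yaw -0.0773 need tool mm [ 1.05 -0.23] turn share 0.022492748999834177 F [ 0.27 -0.4  -0.03] 41.083621992812574
z axis [ 0.0251 -0.0032 -0.9997]
5.95 [ 522.06 -155.15   56.36] yaw -0.0772 need tool mm [ 0.52 -0.29] turn share 0.024471336313380335 F [0.18 0.13 0.65] 40.88682136643698
```

View pics/w4.png

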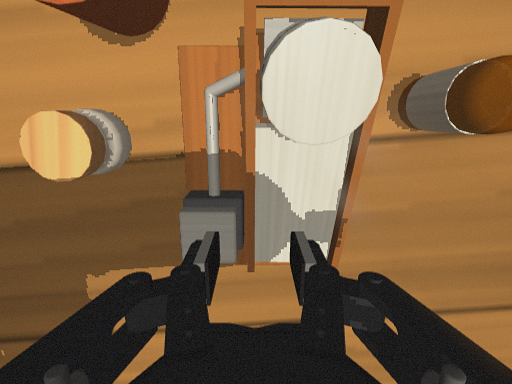

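View pics/s4.png

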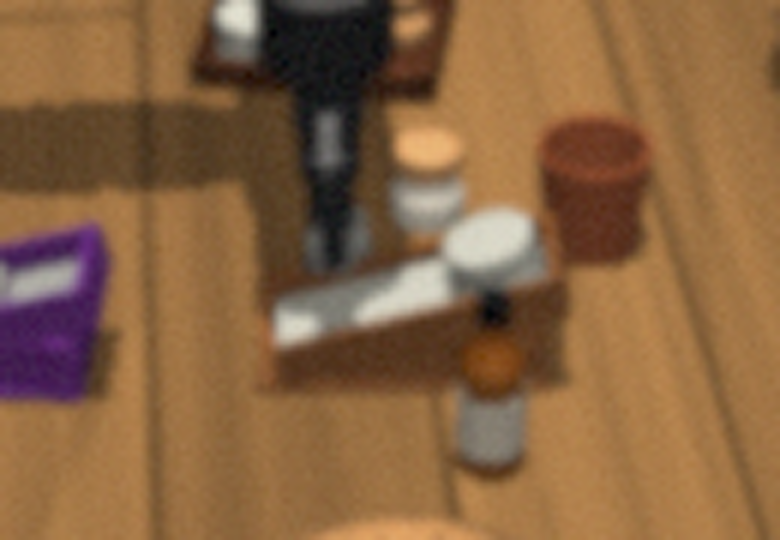

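Run:
```python
from h import *
w=snapshot('wrist');s=read_state();M=R.from_rotvec(s['orientation']).as_matrix();p=s['ee_pos']
for back in(0,6):
  for x in(-11,11):
    for y in(-35,-20.5,20.5,35): print(back,x,y,proj(w,p+M@[x,y,-back]).round())
for P in [(524.8,-127.5,52),(526.5,-127.5,52)]: print(proj(w,P))
for x in pinpoint(w,'pad_top')+cut_out(w,'pad_top'): print(x.get('location'),x.get('rect'),x['score'])
c=w['img'][190:300,160:340];cv2.imwrite('pics/c4.png',cv2.cvtColor(cv2.resize(c,None,fx=4,fy=4,interpolation=cv2.INTER_CUBIC),cv2.COLOR_RGB2BGR))
```

```text
0 -11 -35 [196. 261.]
0 -11 -20.5 [221. 261.]
0 -11 20.5 [289. 261.]
0 -11 35 [313. 261.]
0 11 -35 [194. 228.]
0 11 -20.5 [219. 228.]
0 11 20.5 [290. 228.]
0 11 35 [315. 228.]
6 -11 -35 [194. 267.]
6 -11 -20.5 [219. 267.]
6 -11 20.5 [290. 267.]
6 -11 35 [315. 267.]
6 11 -35 [192. 232.]
6 11 -20.5 [218. 232.]
6 11 20.5 [292. 232.]
6 11 35 [318. 232.]
[208.69242541 240.93779464]
[208.3449978  238.35626135]
[207.8, 238.0] None 0.78
None [179.3, 206.8, 238.9, 262.7] 0.61
```

View pics/c4.png

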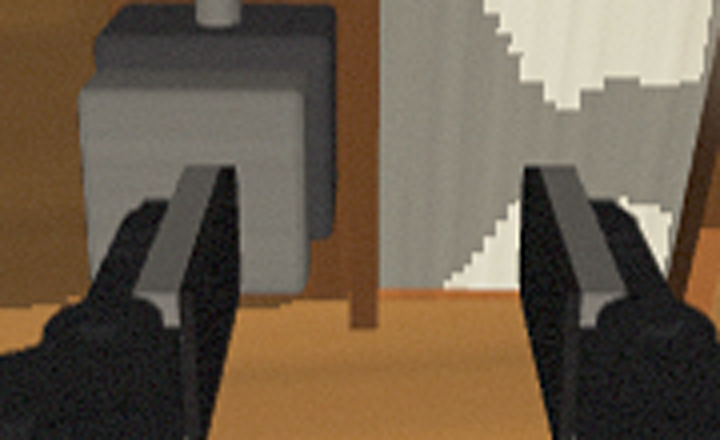

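Request:
servo_tool --pt "0.48 0.1 0 0.12 0" --pt "0.48 0 0 0.15 0"

```text
clock: 6.35
ee_pos: [527.8, -155.6, 46.6]
orientation: [3.136, -0.121, 0.046]
ft_force: [-1.8, 0.5, 4.4]
gripper_width: 40.7
```

Run:
```python
from h import *
st();tz();w=snapshot('wrist');c=w['img'][:300,160:400];cv2.imwrite('pics/c5.png',cv2.cvtColor(cv2.resize(c,None,fx=2,fy=2,interpolation=cv2.INTER_CUBIC),cv2.COLOR_RGB2BGR));s=snapshot('side');c=s['img'][180:270,210:340];cv2.imwrite('pics/s5.png',cv2.cvtColor(cv2.resize(c,None,fx=6,fy=6,interpolation=cv2.INTER_CUBIC),cv2.COLOR_RGB2BGR))
st()
```

```text
6.35 [ 527.76 -155.58   46.61] yaw -0.077 need tool mm [-5.2  -0.28] turn share 0.02623154873754911 F [-1.8   0.48  4.38] 40.65515998260773
z axis [ 0.0295 -0.0037 -0.9996]
6.45 [ 527.67 -155.6    46.43] yaw -0.077 need tool mm [-5.11 -0.31] turn share 0.02626311857842258 F [0.23 0.69 3.74] 41.256930249027064
```

View pics/c5.png

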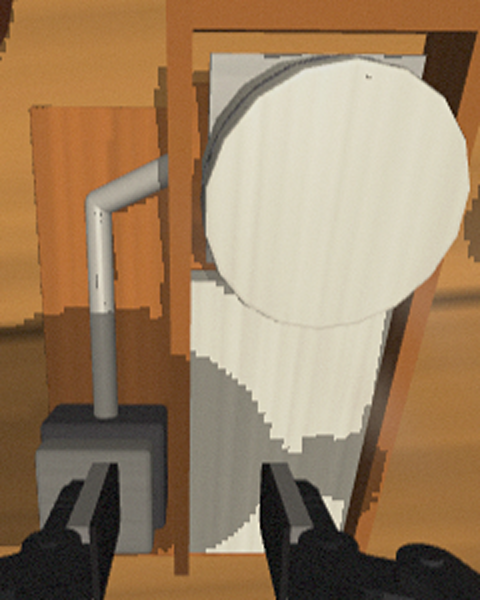

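View pics/s5.png

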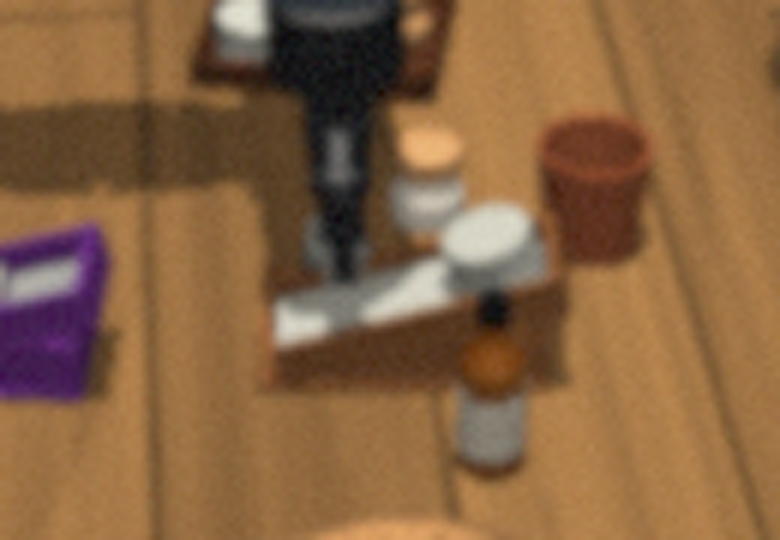

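Request:
servo_tool --pt "0.48 -0.02 0 0.15 0" --pt "0.48 0 0 0.12 0" --pt "0.48 0 0 0.1 0"

```text
clock: 6.82
ee_pos: [528.1, -155.7, 39.8]
orientation: [3.134, -0.115, 0.052]
ft_force: [-17.3, 7.8, 39.2]
gripper_width: 41.2
```

Run:
```python
from h import *
st();tz();w=snapshot('wrist');c=w['img'][:300,160:400];cv2.imwrite('pics/c6.png',cv2.cvtColor(cv2.resize(c,None,fx=2,fy=2,interpolation=cv2.INTER_CUBIC),cv2.COLOR_RGB2BGR));s=snapshot('side');c=s['img'][180:270,210:340];cv2.imwrite('pics/s6.png',cv2.cvtColor(cv2.resize(c,None,fx=6,fy=6,interpolation=cv2.INTER_CUBIC),cv2.COLOR_RGB2BGR))
st()
```

```text
6.825 [ 528.07 -155.7    39.84] yaw -0.0732 need tool mm [-5.51 -0.4 ] turn share 0.070000347762886 F [-17.25   7.81  39.23] 41.23932544368406
z axis [ 0.0331 -0.0058 -0.9994]
6.925 [ 528.11 -155.69   39.95] yaw -0.0733 need tool mm [-5.55 -0.38] turn share 0.06928641444122774 F [-12.91   6.43  33.99] 40.80297533122114
```

View pics/c6.png

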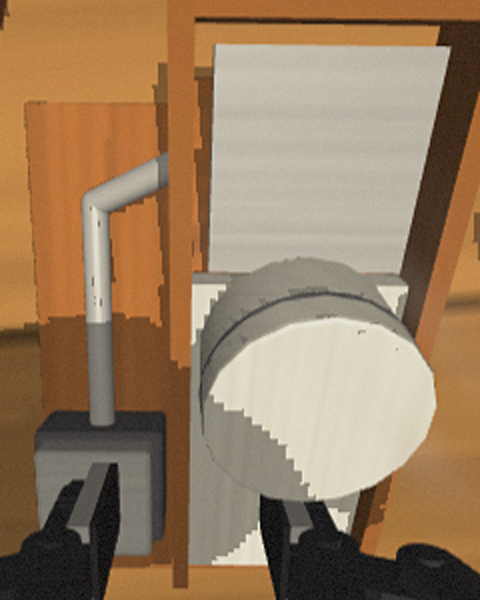

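View pics/s6.png

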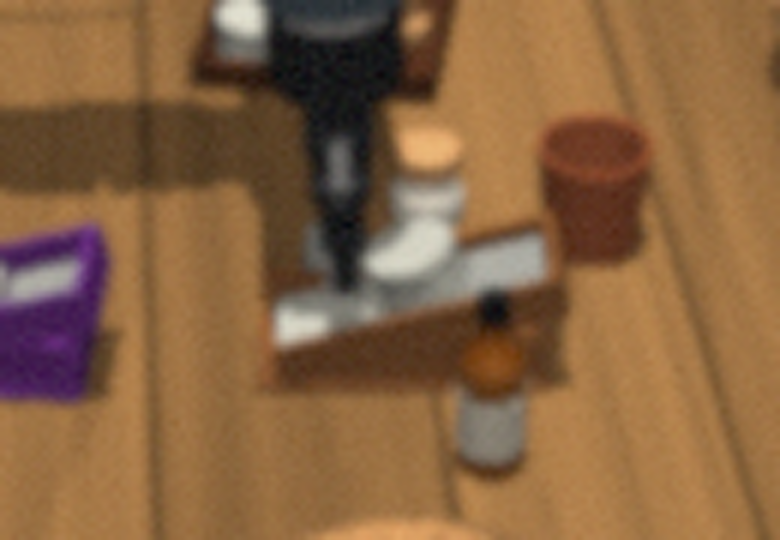

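Request:
servo_tool --pt "0.48 0 0 0.06 0" --pt "0.48 0 0 0.06 0"

```text
clock: 7.18
ee_pos: [528.0, -155.7, 40.3]
orientation: [3.134, -0.112, 0.057]
ft_force: [-6.7, 3.3, 16.1]
gripper_width: 40.6
```

Run:
```python
from h import *
st();tz();w=snapshot('wrist');save(w,'w7.png');s=snapshot('side')
st();s=snapshot('scene');c=s['img'][160:270,120:270];cv2.imwrite('pics/s7.png',cv2.cvtColor(cv2.resize(c,None,fx=5,fy=5,interpolation=cv2.INTER_CUBIC),cv2.COLOR_RGB2BGR));
for i in range(6): snapshot('side')
st()
```

```text
7.175 [ 528.03 -155.65   40.33] yaw -0.0714 need tool mm [-5.47 -0.36] turn share 0.09040189081695359 F [-6.71  3.28 16.14] 40.63203570741558
z axis [ 0.0362 -0.0067 -0.9993]
7.275 [ 528.06 -155.66   40.31] yaw -0.0714 need tool mm [-5.5  -0.37] turn share 0.09077752639007826 F [-7.97  3.74 18.04] 41.22594026014473
7.625 [ 528.05 -155.65   40.29] yaw -0.0714 need tool mm [-5.49 -0.36] turn share 0.09059320413167568 F [-7.73  2.51 18.77] 40.83036826636762
```

View pics/w7.png

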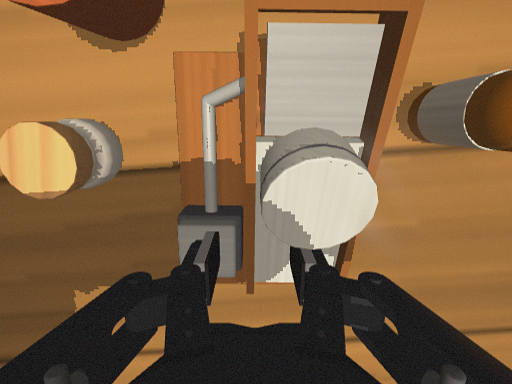

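View pics/s7.png

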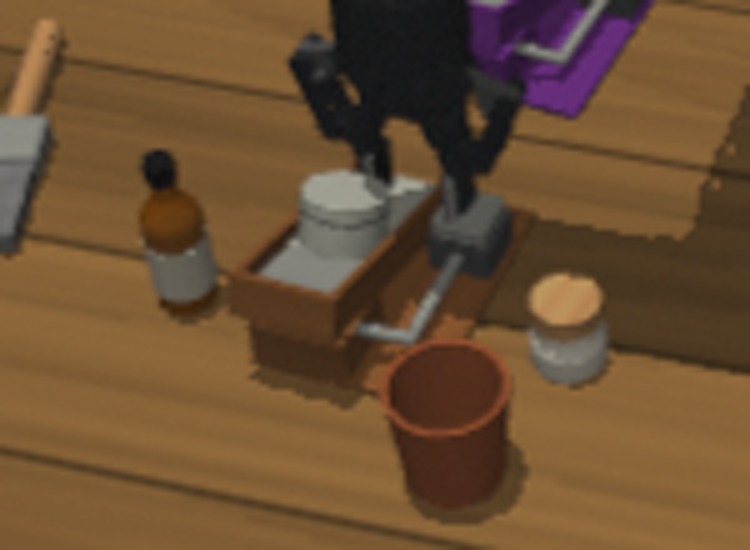

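Run:
```python
from h import *
print(hand_in());st()
```

```text
the job is handed in; nothing more can be done
None
the job is handed in; nothing more can be done
```

The tin is served and held. One fingertip keeps the wooden dispenser's ejector pad down, and the popped-up tin rests against the other fingertip in the lane. I handed the job in at about 7.6 s of the 27 s.

- **Pad:** the last readings showed a steady push of about 18 N. The pad needs about 6 N to stay fully down, so I take it to be on its stop.
- **Tin:** the last wrist and scene pictures show it out of the pocket, standing on the lane and touching the finger. It did not look tipped or lifted.
- **Other goods:** the bottle, jar and cup look undisturbed in those pictures. I never went near the tray, brush or bowl, or the purple and green look-alikes.

**Deviations:**
- The vertical force on the wrist peaked at about 39 N when the pad reached its stop (about 44 N including sideways force). It came through the fingertip, not the gripper's body, and I then eased it to about 18 N.
- The tool ended tilted by about 2°.
- Two wrist views placed the dispenser up to 4 mm apart along the lane. I aimed in between, which was well within the pad's size.

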